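# Load the tube rack into the shaker's spring-flap dock

## Robot

A 7-joint arm with a two-finger parallel gripper is mounted at the origin on a cart in front of the work surface, level with it; the furniture and walls round the work are solid. World frame = base frame: x ahead of the robot, y to its left, z up, the work surface at z = 0. Lengths are in m, angles in rad, forces in N, time in s.
With the tool pointing down it reaches from about 0.425 to 0.925 m from the base axis. Payload 6.8 kg.
Tool frame: the origin (TCP) lies on the mounting face of the last link; the fingertips stand 173 mm ahead of it and the grasp point (between the pads) lies 155 mm ahead of it; z points along the fingers, y is the line along which they close (so a half turn about z gives the same grasp; the last joint's range is limited). The gripper opens to 85 mm and grips with 20 to 120 N. Pads are 22 mm wide; open, the fingers measure 114 mm over their backs; the gripper's body (76 mm by 85 mm) begins 54 mm behind the grasp point. The pads swing forward as they close: fully open they stand 13 mm farther back than shut.
Start: joints at [1.087, 0.477, 0.022, 1.555, -0.011, 1.109, -0.083], TCP at [0.248, -0.628, 0.405] pointing down, gripper open.
Joint ranges: [-2.96, 2.96], [-0.34, 2.1], [-1.41, 1.46], [0.24, 2.44], [-1.37, 4.51], [0.17, 1.92], [-2.96, 2.96]. Speed limits (rad/s): [2.39, 2.39, 3.14, 3.14, 3.14, 3.14, 3.14].

## Interface

Orientations are given as a unit quaternion [w, x, y, z].
In Python, from station import bot gives the robot as it stands. The module is installed in compiled form; this text tells all that it offers.
- The arm moves only by the shell command python3 -m pendant 'ROWS' [FORCE]. ROWS is JSON, a list of rows, each a list of 5 numbers: the finger opening in m, from 0 to 0.0854, then the shift along the tool's x, y, z in m, then the turn about the tool's z in degrees. In form: [[jaw, x, y, z, yaw], ...]. A call has 1 to 12 rows; each row shifts and turns the commanded pose from where the row before left it, along the tool's axes as they then stand; what a row does not reach is not made up. A row lasts 1/12 s, in which the tool goes at most 41.7 mm and 7.16 degrees, less where a joint would pass 70% of its speed; a pose out of reach is approached as far as the arm can. A call with a gripper value outside its range is refused whole. The fingers move at their own pace and stop on an object; FORCE is the grip in N (left out, the last holds). Time passes only in rows, so rows that do not move let the fingers close. It gives the time, the measured TCP pose, the force, the opening and the grip force at its end, in the units of the state.
- bot.get_obs(): the state, without advancing time (a new reading comes with each control period).
- bot.read_camera(name): name is "scene" or "top" or "wrist"; returns (picture, depth): 384x512x3 uint8, blue, green, red; 384x512 float32, m along the optical axis (not along the pixel's ray), 0 where there is no reading.
- bot.camera_model(name): a dict with "intrinsics" (3x3 intrinsics, pixels), "dist_coeffs" ([k1, k2, p1, p2, k3] as OpenCV has them; the pictures are not rectified), "R" (3x3) and "t" (3): a world point X has camera coordinates R X + t. Camera axes: x right, y down, z forward; pixel columns grow to the right and rows downward; lengths in m; the calibration is good to about 2 mm. A picture is of the moment at which its call begins: read the wrist's pose just before it. camera_model takes no time and is no camera call; for the wrist camera it gives the pose at the moment of the call.
- bot.hand_in(): hands the job in; it is judged then, once.
Trained networks look in the newest picture that a camera, given by its name, has taken for a name from the list of things; names that differ only in an ending like _2 or _b are one class to them, and where a whole thing is asked for, a point or a joint stands for the part that bears it (a point fixed in the world has none). Each returns a list of dicts, best first, with "score" (0 to 1); they miss things now and then, are a little off and sometimes report something else, mostly with a low value. They report only what shows in the picture. A call takes as long as a camera call. They do not tell look-alikes from the thing itself.
- bot.boxes_of(name, camera): "at" ([column, row] in pixels, amid what is visible of it).
- bot.trace(name, camera): "mask" (384x512 bool, what is visible of it) and "at" ([column, row] in pixels, amid what is visible of it).
- bot.pinpoint(name, camera): "at" ([column, row] in pixels: a listed point, or the origin of a listed thing).
The state is a dict: "t": time; "q": joint angles; "joint_vel": joint speeds; "joint_torque": joint torques, N m; "eef_pos": TCP position; "tool_rot": TCP orientation; "contact_force": force on the tool from outside, world axes, zero at the start; "torque": the same for the moment, N m; "gripper_width": opening from 0.0 (shut) to 1.0 (fully open); "grasp_force": force on a finger pad.
Only numpy, scipy, OpenCV 4.12 (cv2) and the standard library are available. Lean on these libraries where they do the work, as an engineer would, in place of code of your own. Each camera call takes 0.05 s, during which the arm holds its last target. There are 200 camera calls.

## Task

Load the blue microtube rack into the dock of the bench shaker without gripping or lifting it: with one fingertip press down the long blue bar so that the spring-closed retaining flap swings up, and while it is held open push the rack along its lane with the other fingertip, under the flap, until it rests against the end stop. Then let the bar go, so that the flap springs fully shut and its turned-down end locks behind the rack. The tubes must stay standing in the rack; leave the bottles alone.

Things in the scene. Friction and masses are not known exactly. Their poses are not given: they have to be found in the camera images.
- shaker: Bench shaker, white, platform 150 x 285 mm, fixed. Origin under it; x points away from the operator, y to the operator's left, z up. On the platform a lane runs along y, centre line x = +22 mm, 55 mm wide between aluminium rails 11 mm tall; its black floor is 64 mm above the worktop. Open end at y = +150 mm, end stop with rubber buffers at y = -120 mm: the rack is pushed towards -y.
- home (a point): Point on the lane floor where the rack's origin lies when the rack is fully home against the end stop: x = +22, y = -70, z = +64 mm in the shaker's frame; axes as the shaker's. Round the shaker: a tall monitor stands ahead of the robot, left of the shaker, so swing the arm round it; a keyboard lies before the monitor, a lamp 0.4 m tall stands behind the shaker.
- pivot (a point): Middle of the flap's pivot rod, which lies along the shaker's y on the operator's side of the lane: x = -16, y = +29, z = +101 mm in the shaker's frame; axes as the shaker's. Its two bearing blocks (11 mm wide in x, at y = -86 and y = +144 mm) reach 6 mm above the rod.
- flap (a joint): Angle of the rocker made of flap and press bar, rad: 0 = sprung shut; grows as the bar goes down and the flap up; stop at 1.40. From 0.90 on the flap is clear above the rack. Holding it takes about 2 to 6 N at the bar; it springs shut when let go.
- bar_mid (a point): Middle, on the axis, of the blue press bar: round, 10 mm thick, 178 mm long, along the lane (shaker y = -26 to +152 mm), on a thin plate 40 mm from the pivot rod. Shut, it is 33 mm nearer the operator than the rod and 23 mm higher; at 1.1 rad 35 mm nearer and 19 mm lower (its top then 23 mm above the lane floor). A fingertip can glide along it while holding it down.
- flap_tip (a point): Lower edge of the flap's turned-down end: 3 mm thick at shaker y = -15 to -12 mm, when shut 19 mm above the lane floor and over the lane's near 14 mm, so it stops the rack. The flap plate runs on from it to y = -74 mm, 35 mm above the lane floor. With the rack home and the flap shut the turned-down end stands 5 mm behind the rack's near end.
- rack: Blue microtube rack, 52 mm wide (its x), 100 mm long (its y, along the lane), 32 mm tall, 80 g, with three capped tubes loose in its holes. Origin at the centre of its underside. It stands in the lane, not yet under the flap.
- tube_0: Microtube with a green cap, 13 mm across, 42 mm tall, standing in a hole of the rack (12 mm of it above the rack's top). Origin at its foot.
- tube_1: Microtube with a yellow cap, as tube_0.
- tube_2: Microtube with a clear cap and blue contents, as tube_0.
- red_bottle: White bottle with a red cap, 38 x 38 x 88 mm, standing on the worktop beside the shaker. Not to be touched.
- yellow_bottle: White bottle with a yellow cap, 38 x 38 x 88 mm, likewise.
- blue_bottle: Round bottle with a blue cap, 46 mm across, 88 mm tall, likewise.
Not all that is in view belongs to the job. What is shaped like the rack but pink is not meant.

How it is judged:
On the way, in this order (a step that is already met when the one before it is completed fails the run):
1. the flap is held up clear of the rack by the press bar while the rack is still outside (value of joint flap above 0.75 rad and y of rack in the frame of home above 0.09 m), for 0.1 s.
2. the rack is pushed in to the end stop while the fingers hold the flap up (value of joint flap above 0.6 rad and y of rack in the frame of home below 0.0045 m and contact force between the fingers and flap above 0.3 N), for 0.1 s.
At the end, for the whole second after the job is handed in: The rack rests flat on the lane floor within 4.5 mm of the end stop, the flap is shut (under 0.08 rad) behind and over it, the three tubes stand in the rack (tilted less than 0.3 rad) and everything is at rest (y of rack in the frame of home below 0.0045 m and z of rack in the frame of home below 0.003 m and value of joint flap below 0.08 rad and angle between rack's own z axis and vertical below 0.05 rad and angle between each of tube_0, tube_1, tube_2's own z axis and vertical below 0.3 rad and distance between each of tube_0, tube_1, tube_2 and rack below 0.06 m and linear speed of rack below 0.01 m/s); the robot touches nothing.
It fails at once if the rack is lifted or tipped (z of rack in the frame of home above 0.01 m or angle between rack's own z axis and vertical above 0.2 rad).
It fails at once if a tube is knocked over or pulled out of the rack (angle between any of tube_0, tube_1, tube_2's own z axis and vertical above 0.5 rad or z of any of tube_0, tube_1, tube_2 in the frame of rack above 0.015 m).
It fails at once if a bottle is disturbed (distance of any of red_bottle, yellow_bottle, blue_bottle from where it was at the start of the episode above 0.015 m).
It also fails if it takes over 42 s, if anything falls off the work surface, if the arm or the gripper's body presses on something with over 40 N, if the wrist force passes 120 N, or if a joint passes its speed limit or range.

## Working session

There is one attempt and no reset: what is moved stays moved. The work goes in short steps, Python scripts to look and compute and a shell command to move; the robot and the scene stay as the last step left them, time stands still between calls to the robot, and variables do not carry over. Pictures are saved under pics/ and viewed, at most 10 in all, crops included, and the job is handed in when it is done.

```bash
mkdir -p pics; cat > h.py <<'E'
import numpy as np, cv2
from station import bot
def world(cam, uv, depth=None, z=None, m=None):
    m=m or bot.camera_model(cam); K=np.array(m["intrinsics"]);d=np.array(m["dist_coeffs"]);R=np.array(m["R"]);t=np.array(m["t"])
    p=cv2.undistortPoints(np.array([[uv]],float),K,d)[0,0]; r=np.array([p[0],p[1],1.])
    c=-R.T@t; dr=R.T@r
    s=depth if depth is not None else (z-c[2])/dr[2]
    return c+dr*s
def dep(D,uv,k=2):
    u,v=int(round(uv[0])),int(round(uv[1])); a=D[max(0,v-k):v+k+1,max(0,u-k):u+k+1]; a=a[a>0]
    return float(np.median(a)) if a.size else None
E
python3 - <<'E'
from h import *
o=bot.get_obs(); print(o["t"],o["eef_pos"],o["tool_rot"],o["gripper_width"])
ims=[]
for c in ["scene","top"]:
    im,D=bot.read_camera(c); ims.append(im); np.save(f"{c}.npy",D)
    for n in ["shaker","home","pivot","bar_mid","flap_tip","rack","tube_0","tube_1","tube_2","red_bottle","yellow_bottle","blue_bottle"]:
        for r in bot.pinpoint(n,c)[:2]:
            d=dep(D,r["at"]); print(c,n,np.round(r["at"],1),round(r["score"],2), np.round(world(c,r["at"],d),3) if d else None)
cv2.imwrite("pics/top.png",cv2.resize(ims[1],(800,600))); cv2.imwrite("pics/scene.png",cv2.resize(ims[0],(800,600)))
E
```

```text
0.0 [ 0.24763479 -0.62765274  0.40371328] [-8.85795449e-04  9.82397343e-01  1.86801005e-01 -2.45455325e-04] 0.9972422795327446
scene shaker [234.7 266. ] 0.63 [ 0.468 -0.249  0.062]
scene shaker [243.8 210.6] 0.54 [ 0.513 -0.329  0.102]
scene home [243.4 205.8] 0.79 [ 0.522 -0.34   0.102]
scene pivot [241.  225.8] 0.75 [ 0.484 -0.284  0.11 ]
scene bar_mid [244.2 231.5] 0.57 [ 0.455 -0.254  0.129]
scene flap_tip [237.  221.1] 0.7 [ 0.52  -0.32   0.083]
scene rack [301.7 182.9] 0.63 [ 0.547 -0.57   0.033]
scene rack [206.1 246. ] 0.61 [ 0.518 -0.241  0.081]
scene tube_0 [209.1 230.2] 0.65 [ 0.547 -0.281  0.074]
scene tube_0 [202.5 248.7] 0.49 [ 0.506 -0.22   0.094]
scene tube_1 [209.1 230.2] 0.65 [ 0.547 -0.281  0.074]
scene tube_1 [202.5 248.7] 0.49 [ 0.506 -0.22   0.094]
scene tube_2 [209.1 230.2] 0.65 [ 0.547 -0.281  0.074]
scene tube_2 [202.5 248.7] 0.49 [ 0.506 -0.22   0.094]
scene yellow_bottle [219.2 215.9] 0.88 [ 0.541 -0.3    0.095]
scene blue_bottle [245.7 208. ] 0.62 [ 0.516 -0.337  0.102]
top shaker [220.6 204.1] 0.97 [ 0.496 -0.32   0.105]
top home [244.9 181.6] 0.97 [ 0.561 -0.377  0.063]
top home [209.9 183.1] 0.42 [ 0.548 -0.291  0.096]
top pivot [207.2 205.5] 0.68 [ 0.491 -0.288  0.106]
top bar_mid [189.2 221.2] 0.78 [ 0.451 -0.25   0.124]
top flap_tip [226.6 194.8] 0.91 [ 0.52  -0.334  0.101]
top rack [195.6 195. ] 0.91 [ 0.517 -0.257  0.095]
top rack [331.  189.9] 0.84 [ 0.552 -0.607  0.03 ]
top tube_0 [187.8 189.3] 0.52 [ 0.531 -0.238  0.097]
top tube_0 [207.4 184.7] 0.52 [ 0.544 -0.285  0.096]
top tube_1 [187.8 189.3] 0.52 [ 0.531 -0.238  0.097]
top tube_1 [207.4 184.7] 0.52 [ 0.544 -0.285  0.096]
top tube_2 [187.8 189.3] 0.52 [ 0.531 -0.238  0.097]
top tube_2 [207.4 184.7] 0.52 [ 0.544 -0.285  0.096]
top red_bottle [284.  202.4] 0.68 [ 0.511 -0.478  0.06 ]
top yellow_bottle [253.1 160.9] 0.56 [ 0.616 -0.396  0.061]
top blue_bottle [278.9 177.3] 0.5 [ 0.574 -0.463  0.066]
```

View pics/top.png

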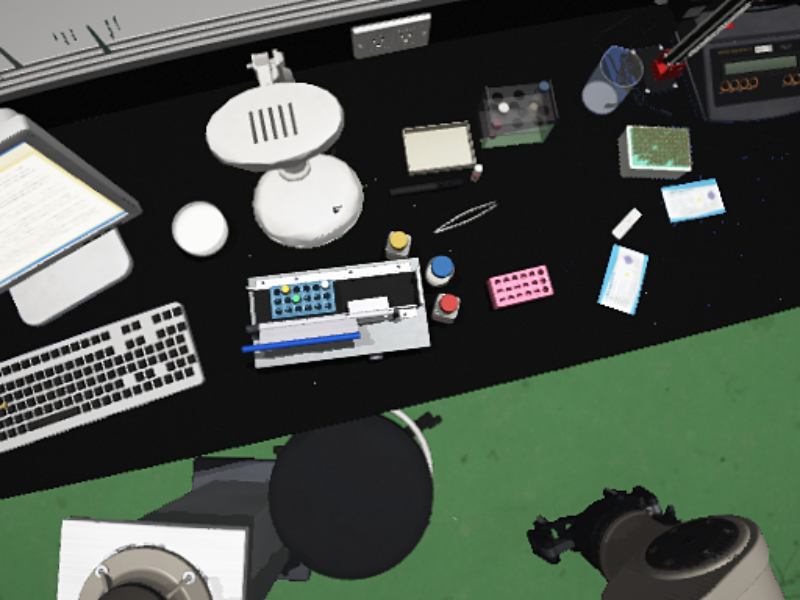

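View pics/scene.png

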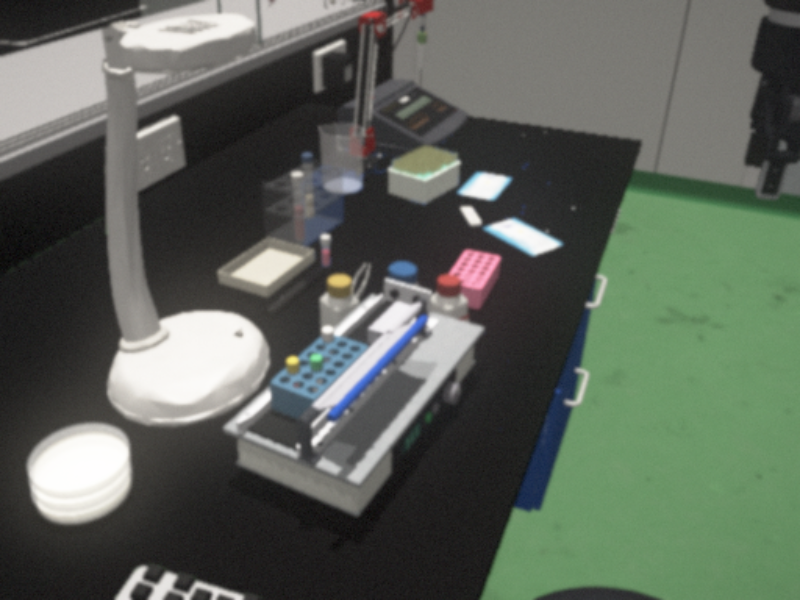

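The top view (800x600) shows the blue rack in the lane at (303,298), with tubes at (285,289), (296,298) and (325,285). The blue bar runs from (243,349) to (360,336). The pink decoy is at (520,287), the bottles are to the right of the shaker, and the lamp is behind it. Next I'll fit the shaker's pose.

```bash
cat > look.py <<'E'
from h import *
im,D=bot.read_camera("top"); m=bot.camera_model("top")
K=np.array(m["intrinsics"]);R=np.array(m["R"]);t=np.array(m["t"])
P={}
hsv=cv2.cvtColor(im,cv2.COLOR_BGR2HSV)
ys,xs=np.where((hsv[...,0]>108)&(hsv[...,0]<128)&(hsv[...,1]>190)&(hsv[...,2]>90))
k=(xs>150)&(xs<240)&(ys>205)&(ys<230); pts=np.c_[xs,ys][k]
W=np.array([world("top",p,z=0.127,m=m) for p in pts])[:,:2]
c=W.mean(0); u=np.linalg.svd(W-c)[2][0]; u*=np.sign(u[1]); s=(W-c)@u
print(len(W),"bar ends",c+u*s.min(),c+u*s.max(),"len",np.ptp(s),"dir",np.degrees(np.arctan2(u[1],u[0])))
r=bot.trace("rack","top")
for q in r[:2]:
    mk=q["mask"]; yy,xx=np.where(mk); Wr=np.array([world("top",p,z=0.096,m=m)[:2] for p in np.c_[xx,yy]]).astype(np.float32)
    print(q["score"],q["at"],len(yy),cv2.minAreaRect(Wr))
# lamp / monitor: high points
v,uu=np.mgrid[0:384:3,0:512:3]; 
p=cv2.undistortPoints(np.c_[uu.ravel(),v.ravel()].astype(float)[:,None],K,np.array(m["dist_coeffs"]))[:,0]
d=D[v,uu].ravel(); X=(np.c_[p,np.ones(len(p))]*d[:,None]-t)@R; 
for lo,hi in[(.15,.25),(.25,.35),(.35,.6)]:
  q=X[(d>0)&(X[:,2]>lo)&(X[:,2]<hi)&(X[:,0]>.3)&(X[:,0]<1)&(X[:,1]>-.5)&(X[:,1]<.1)]; print(lo,len(q),q.min(0),q.max(0),"y<-.15 min x",q[q[:,1]<-.12].min(0) if (q[:,1]<-.12).any() else None)
E
python3 look.py
```

```text
264 bar ends [ 0.46980213 -0.34332988] [ 0.44285815 -0.16849833] len 0.17689558905244637 dir 98.76114791677756
0.56 [329.7, 184.4] 787 ((0.5572262406349182, -0.5957646369934082), (0.05157379060983658, 0.09973198175430298), 15.995362281799316)
0.15 1223 [ 0.62492286 -0.49897836  0.15014773] [0.97340285 0.09990841 0.2499638 ] y<-.15 min x [ 0.8692935  -0.49897836  0.15036168]
0.25 374 [ 0.62682835 -0.37434188  0.25002319] [0.94465148 0.09888077 0.34956337] y<-.15 min x [ 0.75178911 -0.37434188  0.2500291 ]
0.35 553 [ 0.6240312  -0.33041615  0.35036808] [0.76745176 0.08123881 0.39485331] y<-.15 min x [ 0.6240312  -0.33041615  0.35036808]
```

```bash
python3 -m pendant '[[0.06,0.031,-0.026,0,0],[0.06,0.031,-0.026,0,0],[0.06,0.031,-0.026,0,0],[0.06,0.031,-0.026,0,0],[0.06,0.031,-0.026,0,0],[0.06,0.031,-0.026,0,0],[0.06,0.031,-0.026,0,0],[0.06,0.031,-0.026,0,0],[0.06,0.031,-0.026,0,0],[0.06,0.031,-0.026,0,0],[0.06,0.031,-0.026,0,0],[0.06,0.031,-0.026,0,0]]'
python3 -m pendant '[[0.06,0,0,0,-7.03],[0.06,0,0,0,-7.03],[0.06,0,0,0,-7.03],[0.06,0,0,0,-7.03],[0.06,0,0,0,-7.03],[0.06,0,0,0,-7.03],[0.06,0,0,0,-7.03],[0.06,0,0,0,-7.03],[0.06,0,0,0,-7.03],[0.06,0,0,0,-7.03],[0.06,0,0,0,-7.03],[0.06,0,0,0,0]]'
cat > st.py <<'E'
from h import *
from scipy.spatial.transform import Rotation as Ro
SO=np.array([0.5143,-0.3107]); YAW=np.radians(8.76)
SX=np.array([np.cos(YAW),np.sin(YAW)]); SY=np.array([-np.sin(YAW),np.cos(YAW)])
def sh(p): d=np.asarray(p)[:2]-SO; return np.round(1000*np.array([d@SX,d@SY]),1)
def state():
    o=bot.get_obs(); w,x,y,z=o["tool_rot"]; M=Ro.from_quat([x,y,z,w]).as_matrix()
    print("t",round(o["t"],2),"tcp",np.round(o["eef_pos"],4),"sh",sh(o["eef_pos"]),"tooly dir",np.round(np.degrees(np.arctan2(M[1,1],M[0,1])),2),"tz",np.round(M[:,2],3),"F",np.round(o["contact_force"],1),"w",round(o["gripper_width"],3))
    return o,M
E
python3 - <<'E'
from st import *
state()
m=bot.camera_model("wrist"); im,D=bot.read_camera("wrist"); np.save("w.npy",D); cv2.imwrite("pics/w1.png",cv2.resize(im,(800,600)))
for n in ["home","pivot","bar_mid","flap_tip","rack","shaker"]:
    for r in bot.pinpoint(n,"wrist")[:1]:
        d=dep(D,r["at"])
        if d: p=world("wrist",r["at"],d,m=m);print(n,np.round(r["at"],1),round(r["score"],2),np.round(p,3),sh(p))
E
```

```text
t: 2.4
eef_pos: [0.4798, -0.1993, 0.4051]
tool_rot: [0.0, 0.982, 0.187, 0.0]
contact_force: [1.0, -0.4, 0.1]
gripper_width: 0.703
grasp_force: 0.0
t: 3.4
eef_pos: [0.4792, -0.2013, 0.4048]
tool_rot: [0.0, 0.649, 0.761, 0.0]
contact_force: [-0.0, -0.1, -0.4]
gripper_width: 0.698
grasp_force: 0.0
t 3.4 tcp [ 0.4792 -0.2013  0.4048] sh [-18.  113.5] tooly dir 9.09 tz [ 0. -0. -1.] F [-0.  -0.1 -0.4] w 0.698
home [287.1 313.9] 0.55 [ 0.551 -0.38   0.066] [ 25.9 -74.1]
pivot [258.  261.5] 0.71 [ 0.495 -0.281  0.108] [-14.5  32. ]
bar_mid [226.2 241.3] 0.65 [ 0.459 -0.251  0.13 ] [-45.7  67.6]
flap_tip [273.1 283.6] 0.9 [ 0.52  -0.322  0.085] [  4.3 -12.2]
rack [289.3 224.9] 0.79 [ 0.522 -0.237  0.098] [18.5 71.2]
```

View pics/w1.png

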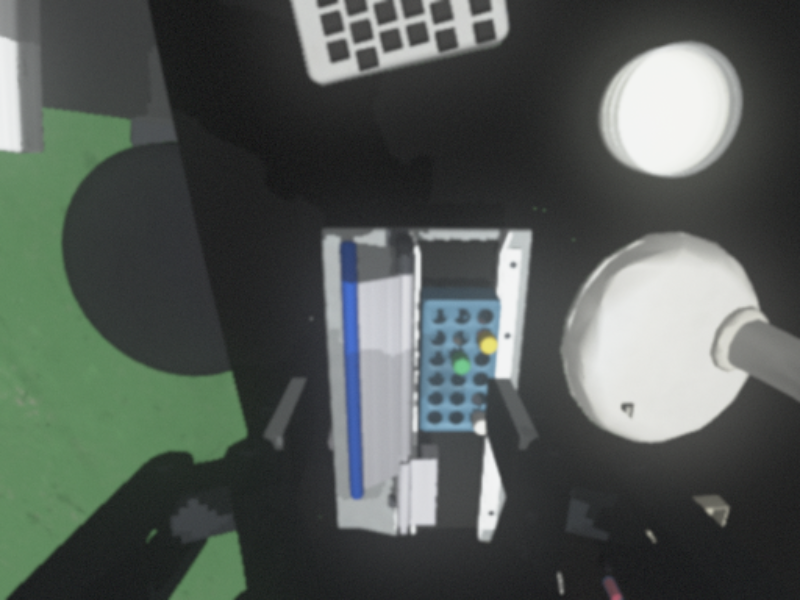

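The wrist view has up = shaker +y. The bar runs from (349,243) to (357,497), and the rack's top face from about (425,298) to (498,430). The finger tips are at (285,400) and (515,400). Now I'll convert the rack and bar edges to shaker coordinates.

```bash
python3 - <<'E'
from st import *
m=bot.camera_model("wrist"); im=cv2.imread("pics/w1.png")
for n,uv,z in [("rackA",(425,300),.096),("rackB",(498,300),.096),("rackC",(421,429),.096),("barTop",(349,243),.127),("barBot",(357,497),.127),("railR top",(505,250),.075),("platTL",(323,231),.064),("platTR",(531,231),.064),("floor L",(419,250),.064)]:
    print(n,sh(world("wrist",np.array(uv)/1.5625,z=z,m=m)))
r=bot.trace("rack","wrist")
if r:
    yy,xx=np.where(r[0]["mask"]); W=np.array([sh(world("wrist",p,z=.096,m=m)) for p in np.c_[xx,yy]]); print(r[0]["score"],np.percentile(W,[1,99],axis=0))
# fingertips: camera position in tool
print(-np.array(m["R"]).T@np.array(m["t"]))
D=np.load("w.npy")
for uv in [(275,440),(530,438),(290,390),(508,390)]: 
    d=dep(D,np.array(uv)/1.5625,1); p=world("wrist",np.array(uv)/1.5625,d,m=m); print(uv,p,sh(p))
E
```

```text
rackA [ -0.7 107.1]
rackB [ 47.7 107.2]
rackC [-1.7  8. ]
barTop [-46.1 150.5]
barBot [-47.  -26.9]
railR top [ 54.9 136.7]
platTL [-71.4 147.8]
platTR [ 75.  148.2]
floor L [ -3.8 134.3]
0.8 [[ -3.7   8.7]
 [ 48.3 115.7]]
[ 0.46750923 -0.1210187   0.37537862]
(275, 440) [ 0.44547351 -0.19551322  0.27562231] [-50.5 124.3]
(530, 438) [ 0.51233483 -0.18451441  0.27559303] [ 17.3 125. ]
(290, 390) [ 0.4436671 -0.1943579  0.2510158] [-52.1 125.7]
(508, 390) [ 0.5120286  -0.1839388   0.25062009] [ 17.1 125.6]
```

```bash
python3 -m pendant '[[0.06,0.006,0.001,0.02,0.3],[0.06,0.006,0.001,0.03,0],[0.06,0,0,0.03,0],[0.06,0,0,0.015,0],[0.06,0,0,0,0]]'; python3 - <<'E'
from st import *
state()
m=bot.camera_model("wrist"); im,D=bot.read_camera("wrist"); cv2.imwrite("pics/w2.png",cv2.resize(im,(800,600)))
E
```

```text
t: 4.22
eef_pos: [0.478, -0.1886, 0.3064]
tool_rot: [-0.003, 0.652, 0.758, -0.001]
contact_force: [-0.3, -1.1, 0.9]
gripper_width: 0.701
grasp_force: 0.0
t 4.22 tcp [ 0.478  -0.1886  0.3064] sh [-17.3 126.2] tooly dir 8.55 tz [-0.006  0.002 -1.   ] F [-0.3 -1.1  0.9] w 0.701
```

View pics/w2.png

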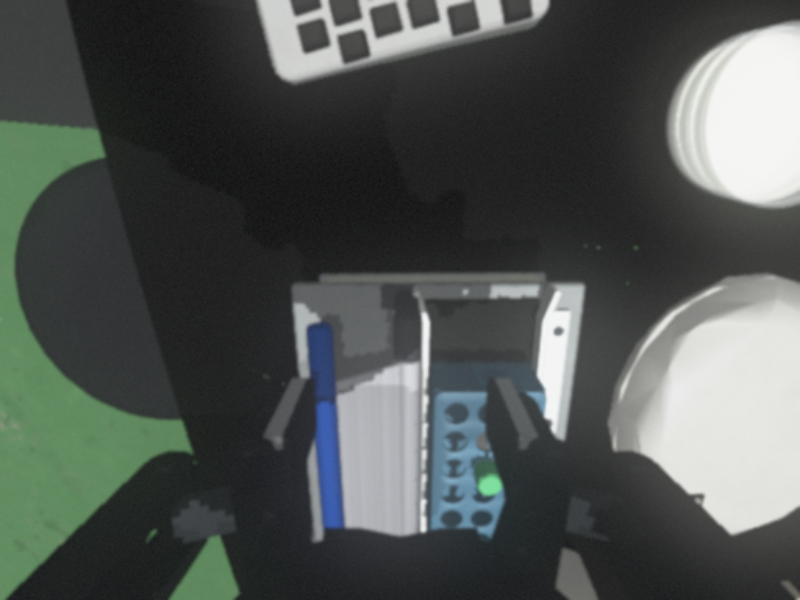

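The bar (col 320) appears inside the left finger's tip (col ~303), so I'm measuring both with the depth image. The rack's near top edge is at row 392, just below the finger tips at row 380.

```bash
python3 - <<'E'
from st import *
m=bot.camera_model("wrist"); im,D=bot.read_camera("wrist")
for n,uv,z in [("rackA",(433,393),.096),("rackB",(543,393),.096),("bar",(319,325),.127),("bar",(322,390),.127),("bar",(333,520),.127),("platL",(293,284),.064),("platR",(584,284),.064)]:
    d=dep(D,np.array(uv)/1.5625,0); print(n,sh(world("wrist",np.array(uv)/1.5625,z=z,m=m)),"depth z",world("wrist",np.array(uv)/1.5625,d,m=m)[2] if d else None)
v,u=np.mgrid[235:320,150:360]; d=D[v,u].ravel()
pts=np.array([world("wrist",(a,b),max(dd,1e-3),m=m) for a,b,dd in zip(u.ravel(),v.ravel(),d)])
S=np.array([sh(p) for p in pts]); k=(d>0)&(pts[:,2]>.134)&(pts[:,2]<.20)
for side in (S[:,0]<-20,S[:,0]>0):
    q=k&side; print("finger x,y ranges",np.percentile(S[q],[1,10,50,90,99],axis=0).T,"z",np.percentile(pts[q,2],[0.5,2,10]))
    q2=q&(pts[:,2]<.16); print(" low part x", np.percentile(S[q2,0],[1,50,99]) if q2.any() else None, q2.sum())
E
```

```text
rackA [ -1.1 104.6] depth z 0.096492533924214
rackB [ 50.5 104.2] depth z 0.06335505141026856
bar [-46. 150.] depth z 0.12893916282223908
bar [-46.5 123.2] depth z 0.13041140931046705
bar [-45.7  59. ] depth z 0.13043831557541927
platL [-70.4 148.5] depth z 0.06246654516689268
platR [ 76.8 148.3] depth z 0.0013085210075329257
finger x,y ranges [[-59.28 -56.   -48.3  -46.1  -43.9 ]
 [117.1  124.4  137.8  139.4  141.  ]] z [0.14269356 0.14559025 0.15225908]
 low part x [-59.5 -46.4 -45.9] 606
finger x,y ranges [[ 12.1  13.7  15.8  23.4  27. ]
 [116.9 123.9 137.5 139.2 140.7]] z [0.1423792  0.14545259 0.15193417]
 low part x [13.4   13.9   27.101] 600
```

```bash
python3 -m pendant '[[0.06,0,0.003,0.003,0],[0.06,0,0,0.006,0],[0.06,0,0,0.004,0],[0.06,0,0,0.004,0],[0.06,0,0,0.004,0],[0.06,0,0,0,0]]'; python3 -c "
from st import *
state()"
```

```text
t: 4.82
eef_pos: [0.4825, -0.1887, 0.2883]
tool_rot: [0.0, 0.652, 0.758, 0.0]
contact_force: [0.6, -0.8, 2.5]
gripper_width: 0.701
grasp_force: 1.0
t 4.82 tcp [ 0.4825 -0.1887  0.2883] sh [-12.9 125.4] tooly dir 8.56 tz [ 0. -0. -1.] F [ 0.6 -0.8  2.5] w 0.701
```

```bash
python3 -m pendant '[[0.06,0,0,0.006,0],[0.06,0,0,0.006,0],[0.06,0,0,0.006,0],[0.06,0,0,0.006,0],[0.06,0,0,0.006,0],[0.06,0,0,0.005,0],[0.06,0,0,0,0],[0.06,0,0,0,0]]'; python3 - <<'E'
from st import *
state()
m=bot.camera_model("wrist"); im,D=bot.read_camera("wrist"); cv2.imwrite("pics/w3.png",cv2.resize(im,(800,600)))
E
```

```text
t: 5.48
eef_pos: [0.4824, -0.1884, 0.2533]
tool_rot: [-0.0, 0.652, 0.758, -0.0]
contact_force: [-0.5, -0.2, 4.5]
gripper_width: 0.699
grasp_force: 2.2
t 5.48 tcp [ 0.4824 -0.1884  0.2533] sh [-12.9 125.7] tooly dir 8.57 tz [-0.001  0.    -1.   ] F [-0.5 -0.2  4.5] w 0.699
```

View pics/w3.png

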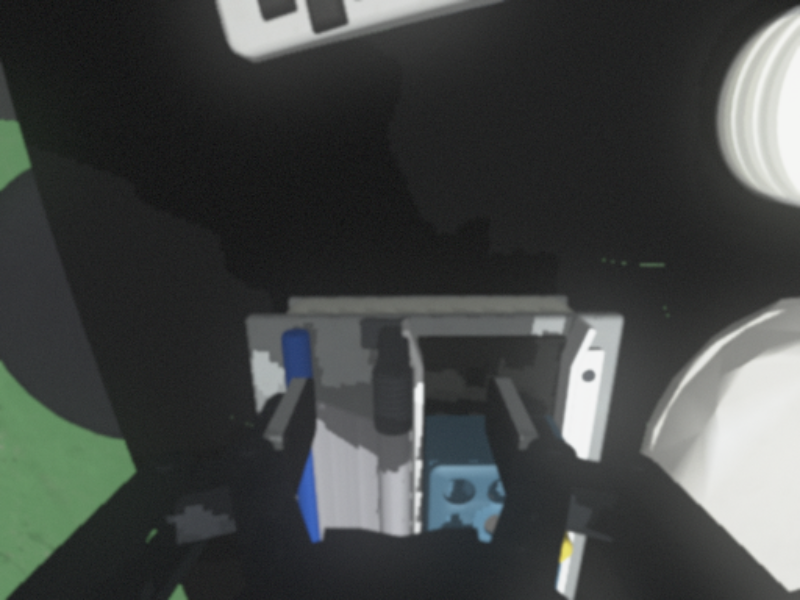

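The bar is under the left fingertip and held down (bar col ~300). The right fingertip (505,400) is behind the rack's near end (row ~465). I'll go a touch lower and then push.

```bash
python3 -m pendant '[[0.06,0,0,0.003,0],[0.06,-0.004,0,0,0],[0.06,-0.004,0,0,0],[0.06,-0.004,0,0,0],[0.06,-0.006,0,0,0],[0.06,-0.007,0,0,0],[0.06,-0.007,0,0,0],[0.06,-0.007,0,0,0],[0.06,-0.007,0,0,0],[0.06,-0.007,0,0,0],[0.06,-0.004,0,0,0],[0.06,0,0,0,0]]'; python3 - <<'E'
from st import *
state()
im,D=bot.read_camera("top"); cv2.imwrite("pics/t4.png",cv2.resize(im[150:260,130:310],None,fx=4.4,fy=4.4,interpolation=cv2.INTER_CUBIC))
E
```

```text
t: 6.53
eef_pos: [0.491, -0.2466, 0.2508]
tool_rot: [0.001, 0.653, 0.757, -0.0]
contact_force: [0.3, -0.9, 3.5]
gripper_width: 0.701
grasp_force: 2.2
t 6.53 tcp [ 0.491  -0.2466  0.2508] sh [-13.3  66.9] tooly dir 8.47 tz [ 0.001 -0.001 -1.   ] F [ 0.3 -0.9  3.5] w 0.701
```

View pics/t4.png

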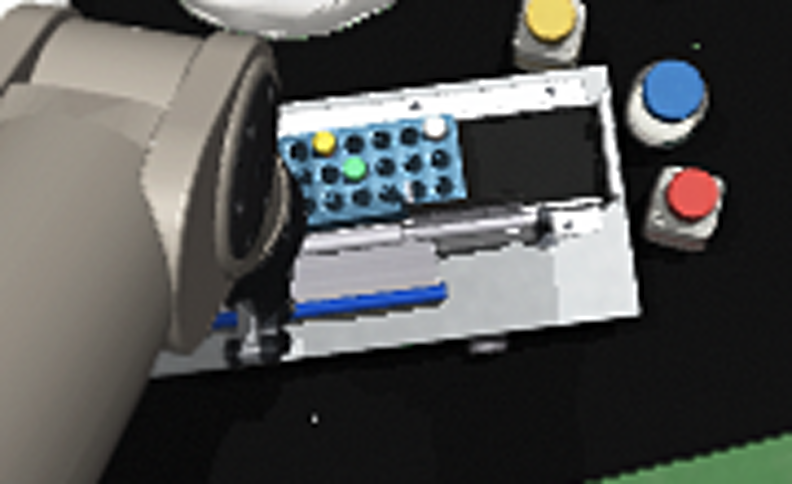

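The flap is up and the rack is sliding in: its leading edge is at x≈460 in the crop, with the end stop at about 600 and the tubes standing. I'll keep pushing.

```bash
python3 -m pendant '[[0.06,-0.004,0,0,0],[0.06,-0.006,0,0,0],[0.06,-0.007,0,0,0],[0.06,-0.007,0,0,0],[0.06,-0.007,0,0,0],[0.06,-0.007,0,0,0],[0.06,-0.007,0,0,0],[0.06,-0.007,0,0,0],[0.06,-0.007,0,0,0],[0.06,-0.005,0,0,0],[0.06,-0.003,0,0,0],[0.06,0,0,0,0]]'; python3 - <<'E'
from st import *
state()
E
python3 -m pendant '[[0.06,-0.002,0,0,0],[0.06,-0.002,0,0,0],[0.06,0,0,0,0]]'; python3 -c "
from st import *
state()
im,D=bot.read_camera('top'); cv2.imwrite('pics/t5.png',cv2.resize(im[150:260,130:310],None,fx=4.4,fy=4.4,interpolation=cv2.INTER_CUBIC))"
```

```text
t: 7.58
eef_pos: [0.501, -0.3114, 0.2507]
tool_rot: [-0.0, 0.652, 0.758, 0.0]
contact_force: [-0.6, 1.1, 4.1]
gripper_width: 0.703
grasp_force: 2.4
t 7.58 tcp [ 0.501  -0.3114  0.2507] sh [-13.3   1.4] tooly dir 8.56 tz [ 0.  0. -1.] F [-0.6  1.1  4.1] w 0.703
t: 7.83
eef_pos: [0.5016, -0.3147, 0.2507]
tool_rot: [-0.0, 0.652, 0.758, 0.0]
contact_force: [-1.6, 3.9, 4.6]
gripper_width: 0.705
grasp_force: 2.6
t 7.83 tcp [ 0.5016 -0.3147  0.2507] sh [-13.2  -2. ] tooly dir 8.59 tz [-0.     0.001 -1.   ] F [-1.6  3.9  4.6] w 0.705
```

View pics/t5.png

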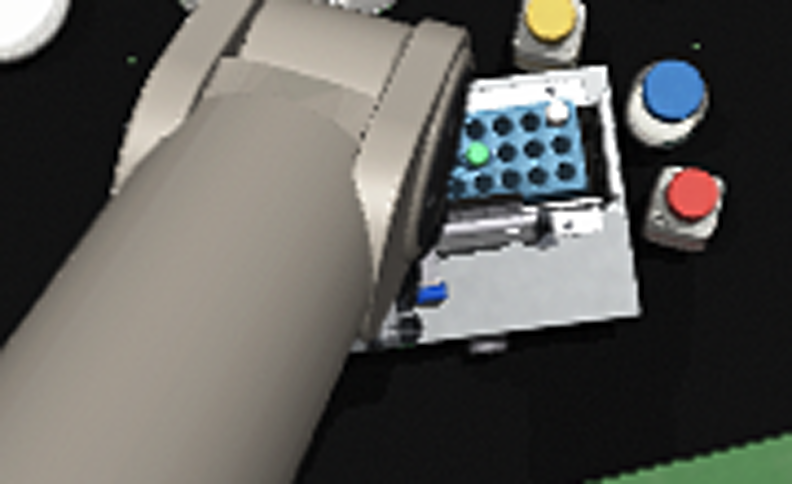

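Push force is rising (3.9 N) and a gap of about 20 px remains at the stop, part of which is the buffers. I'll continue in small steps.

```bash
for i in 1 2 3; do python3 -m pendant '[[0.06,-0.001,0,0,0],[0.06,-0.001,0,0,0],[0.06,0,0,0,0]]' | grep -E "eef|contact"; done; python3 -c "
from st import *
state()"
```

```text
eef_pos: [0.5019, -0.3166, 0.2507]
contact_force: [-0.5, 3.1, 5.8]
eef_pos: [0.5022, -0.3185, 0.2507]
contact_force: [-1.0, 3.4, 4.8]
eef_pos: [0.5025, -0.3205, 0.2507]
contact_force: [-0.1, 3.5, 4.3]
t 8.63 tcp [ 0.5025 -0.3205  0.2507] sh [-13.2  -7.9] tooly dir 8.6 tz [-0.     0.001 -1.   ] F [-0.1  3.5  4.3] w 0.703
```

```bash
for i in 1 2 3; do python3 -m pendant '[[0.06,-0.001,0,0,0],[0.06,-0.001,0,0,0],[0.06,0,0,0,0]]' | grep -E "eef|contact"; done; python3 -c "
from st import *
state()
im,D=bot.read_camera('top'); cv2.imwrite('pics/t6.png',cv2.resize(im[150:260,130:310],None,fx=4.4,fy=4.4,interpolation=cv2.INTER_CUBIC))"
```

```text
eef_pos: [0.5028, -0.3225, 0.2507]
contact_force: [-0.7, 4.0, 4.7]
eef_pos: [0.5031, -0.3233, 0.2506]
contact_force: [-1.2, 7.1, 6.8]
eef_pos: [0.5034, -0.3238, 0.2506]
contact_force: [-3.1, 11.8, 10.4]
t 9.38 tcp [ 0.5034 -0.3238  0.2506] sh [-12.7 -11.3] tooly dir 8.77 tz [-0.002  0.004 -1.   ] F [-3.1 11.8 10.4] w 0.706
```

View pics/t6.png

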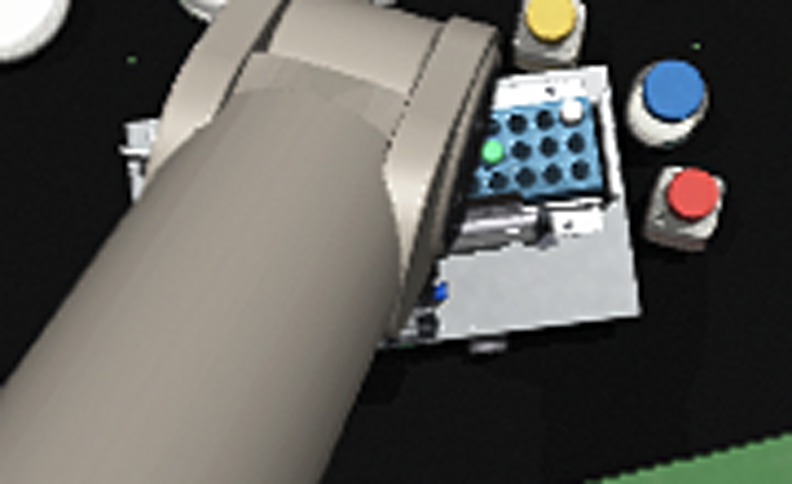

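The rack is against the stop: the force jumped at the expected position and the gap has closed. Next I'll glide back along the bar clear of the flap, then lift to release it.

```bash
python3 -m pendant '[[0.06,0.002,0,0,0],[0.06,0.004,0,0,0],[0.06,0.007,0,0,0],[0.06,0.01,0,0,0],[0.06,0.012,0,0,0],[0.06,0.012,0,0,0],[0.06,0.006,0,0,0],[0.06,0,0,-0.008,0],[0.06,0,0,-0.01,0],[0.06,0,0,-0.01,0],[0.06,0,0,-0.01,0],[0.06,0,0,-0.01,0]]'
python3 -m pendant '[[0.06,0,0,-0.02,0],[0.06,0,0,-0.03,0],[0.06,0.02,-0.01,-0.03,0],[0.06,0.03,-0.02,-0.02,0],[0.06,0.03,-0.02,0,0],[0.06,0.03,-0.02,0,0],[0.06,0.03,-0.02,0,0],[0.06,0,0,0,0],[0.06,0,0,0,0]]'; python3 - <<'E'
from st import *
state(); m=bot.camera_model("wrist")
im,D=bot.read_camera('top'); im2,D2=bot.read_camera('wrist')
a=cv2.resize(im[150:260,130:310],(640,391)); b=cv2.resize(im2,(500,375))
cv2.imwrite('pics/t7.png',cv2.resize(np.vstack([a,np.pad(b,((0,0),(0,140),(0,0)))])[:, :],(500,598)))
for n in ["flap_tip","rack","bar_mid","home"]:
    for r in bot.pinpoint(n,"wrist")[:1]:
        d=dep(D2,r["at"]); 
        if d: p=world("wrist",r["at"],d,m=m); print(n,r["score"],sh(p),p[2])
E
```

```text
t: 10.43
eef_pos: [0.4978, -0.2734, 0.3006]
tool_rot: [0.002, 0.652, 0.759, 0.002]
contact_force: [0.5, -0.3, -0.6]
gripper_width: 0.701
grasp_force: 0.0
t: 11.18
eef_pos: [0.3844, -0.1486, 0.3994]
tool_rot: [0.001, 0.652, 0.758, -0.0]
contact_force: [0.3, -0.8, 0.5]
gripper_width: 0.702
grasp_force: 0.0
t 11.18 tcp [ 0.3844 -0.1486  0.3994] sh [-103.7  180. ] tooly dir 8.63 tz [ 0.    -0.001 -1.   ] F [ 0.3 -0.8  0.5] w 0.702
rack 0.59 [-46.5  67.2] 0.12956013170942324
bar_mid 0.75 [-46.   62.1] 0.12901820328458138
home 0.73 [-72.9 185.6] 0.26340646226605635
```

View pics/t7.png

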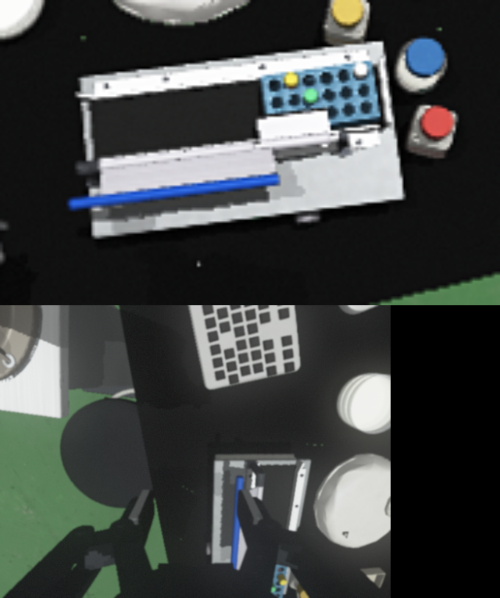

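The rack is home with its tubes standing. The flap is shut (bar top at 129 mm, as specified) and its end sits just behind the rack's near end. The bottles haven't moved and the robot is clear.

```bash
python3 -c "
from station import bot
print(bot.hand_in())"
```

```text
the job is handed in; nothing more can be done
None
```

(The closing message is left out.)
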